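# Scan a culture plate in the incubator-shaker

### The arm

A 6-joint arm with a two-finger parallel gripper is mounted at the origin on the work surface. World frame = base frame: x ahead of the robot, y to its left, z up, the work surface at z = 0. Lengths are in m, angles in degrees, forces in N, time in s.
With the tool pointing down it reaches from about 0.35 to 0.875 m from the base axis. Payload 4.2 kg.
Tool frame: the origin (TCP) lies on the centre line of the jaws, within the pads' length; the fingertips stand 19 mm ahead of it and the grasp point (between the pads) is the TCP; z points along the fingers, y is the line along which they close (so a half turn about z gives the same grasp; the last joint's range is limited). The gripper opens to 87 mm and grips with 3 to 60 N. Pads are 19 mm wide; open, the fingers measure 117 mm over their backs; the gripper's body (75 mm by 190 mm) begins 51 mm behind the grasp point.
Start: joints at [-52.85, 22.042, 0.453, 0, -68.411, -14.817], TCP at [0.238, -0.578, 0.204] pointing down, gripper open.
Joint ranges: [-179.83, 179.83], [-69.29, 118.12], [-61.27, 80.66], [-181.25, 117.63], [-171.15, -9.14], [-177.46, 177.46]. Speed limits (degrees/s): [159.86, 159.86, 180, 180, 180, 180].

### API

Orientations are given as a 3x3 rotation matrix whose columns are the frame's x, y, z axes.
In Python, from station import sense, capture, finish_job, search_frame, masks_of gives the robot as it stands.
- The arm moves only by the tool drive_tool, never from a script. Its argument "rows" is a list of rows, each a list of 7 numbers: the opening in per cent of the stroke, from 0 (shut) to 100 (fully open), then the shift along the world's x, y, z in mm, then the turn, a rotation vector about the world's x, y, z in rad. In form: [[fingers, dx, dy, dz, wx, wy, wz], ...]. A call has 1 to 5 rows; each row shifts and turns the commanded pose from where the row before left it; what a row does not reach is not made up. A row lasts 1/12 s, in which the tool goes at most 41.7 mm and 7.16 degrees, less where a joint would pass 70% of its speed; a pose out of reach is approached as far as the arm can. A call is refused whole if a number of a shift passes 41.7 or a number of a turn 0.125, either way. A call with a gripper value outside its range is refused whole. The fingers move at their own pace and stop on an object; the grip force is fixed at half the most. Time passes only in rows, so rows that do not move let the fingers close. It gives the time, the measured TCP pose, the force, the opening and the grip force at its end, in the units of the state.
- sense(): the state, without advancing time (a new reading comes with each control period).
- capture(name): name is "side" or "top" or "wrist"; returns a dict with "frame" (420x560x3 uint8, red, green, blue), "z_map" (420x560 float32, m along the optical axis (not along the pixel's ray), 0 where there is no reading), "fx", "fy", "cx", "cy" (pixels), "R" (3x3) and "t" (3): a world point X has camera coordinates R X + t; the wrist camera has in their place "T_tool_cam" (4x4, takes a point from camera to tool coordinates, whose origin is the TCP and whose axes are the flange's). Camera axes: x right, y down, z forward; pixel columns grow to the right and rows downward; lengths in m; the calibration is good to about 2 mm. A picture is of the moment at which its call begins: read the wrist's pose just before it.
- finish_job(): hands the job in; it is judged then, once.
Trained networks look in a picture, given as the dict that the camera call returned (one of the last four; its "shot" number tells which), for a name from the list of things; names that differ only in an ending like _2 or _b are one class to them, and where a whole thing is asked for, a point or a joint stands for the part that bears it (a point fixed in the world has none). Each returns a list of dicts, best first, with "p" (0 to 1); they miss things now and then, are a little off and sometimes report something else, mostly with a low value. They report only what shows in the picture. A call takes as long as a camera call. They do not tell look-alikes from the thing itself.
- search_frame(label, picture): "xy" ([column, row] in pixels, amid what is visible of it).
- masks_of(label, picture): "region" (420x560 bool, what is visible of it) and "xy" ([column, row] in pixels, amid what is visible of it).
The state is a dict: "time_s": time; "joints": joint angles; "joint_velocities": joint speeds; "effort": joint torques, N m; "tcp_pos": TCP position; "ee_rot": TCP orientation; "wrist_force": force on the tool from outside, world axes, zero at the start; "moment": the same for the moment, N m; "gripper_width": opening from 0.0 (shut) to 1.0 (fully open); "gripper_force": force on a finger pad.
Only numpy, scipy, OpenCV 4.12 (cv2) and the standard library are available. Lean on these libraries where they do the work, as an engineer would, in place of code of your own. Each camera call takes 0.05 s, during which the arm holds its last target. There are 200 camera calls.

### The job

Book out the plate with the pink discs: first lift the clear hood of the incubator-shaker to 60 degrees or more and let go, so that it stays up by itself. Then pick up the scanner, point its window squarely at the code label on the front of the pink plate from about 8 cm away and hold it steady for two seconds, without reading the green plate. Lay the scanner gently back on the middle of its mat, button up; leave the hood standing open, and do not shift the plates, tip box, bottle or slide box.

Things in the scene. Friction and masses are not known exactly. Their poses are not given: they have to be found in the camera images.
- shaker: Fixed bench incubator-shaker, white, 250 x 250, 100 high to its platform. Origin: centre of its underside; x from front (panel, robot's side) to rear, z up. Platform from x = -60 to 125; in front, to x = -130, a sloped panel 56 to 79 high. Two plates lie on the platform under the hood, centred at x = 30, y = 50 and y = -50; which is where varies.
- hood (a joint): Hood angle: 0 shut, grows as it opens upward about a level hinge along the shaker's rear edge; stop at 1.75. Friction hinge: from 60 degrees (1.05) up it stays where it is left; below about 55 degrees it may fall shut. The hood weighs 0.3 to 0.44 kg; about 3 N at the handle lifts it.
- hood_handle (a point): Middle of the hood's handle: round blue bar 12 thick, 110 long, along the shaker's y, on two arms 36 mm in front of the hood's front wall; shut, it is 123 above the bench, 30 below the hood's top. It moves on a circle of 207 mm radius about the hinge. The hood is a clear bottomless box 170 deep, 230 wide, 52 high. Axes turn with the hood.
- hood_hinge (a point): Middle of the hinge axis at the shaker's rear, 101 above the bench; the axis is the shaker's y. Shut, the handle lies 206 mm in front of it (shaker -x) and 22 mm higher. Axes turn with the hood.
- pink_plate_label (a point): Centre of the label on the front short side of the plate with pink discs: white, 56 wide x 15 high, black bars and a pink stripe, upright. x points from the label into the plate (to the shaker's rear), z up. 109.5 mm above the bench, 64.5 mm in front of the plate's centre. The plate is 128 x 86 x 20, 90 g, loose on the platform.
- green_plate_label (a point): The same for the plate with green discs, which is not to be scanned.
- scanner_center (a point): Centre (half-way up) of the cordless stick scanner's grip: grey bar 36 wide (y), 30 high, orange button on top; 15 above the scanner's underside. x points along the scanner to its window. The scanner is 150 long (75 either way from here); from x = 25 on it is a black head 46 wide, 34 high. 130 to 210 g. It reads by itself, no button needed.
- scanner_window (a point): Centre of the dark red window in the front end, 75 ahead (x) of the grip centre, 2 higher. x is the aiming line, out of the window. It reads a label 35 to 130 mm away if the line passes within 12 mm in height and 15 mm sideways of the label's centre, up to about 30 degrees off square, and the scanner is still.
- scanner: The whole scanner; origin at the middle of its underside, x to the window, z up through the orange button.
- mat: Dark rubber mat 210 x 110 x 4 mm fixed to the bench, on which the scanner lies, left or right of the shaker; origin: centre of its underside, x along its length.
- pink_plate: The plate with pink discs; origin at the centre of its underside.
- green_plate: The plate with green discs; origin at the centre of its underside.
- tip_box: Loose pipette tip box, blue with a clear lid, 124 x 84 x 90, on the other side of the shaker from the mat; origin: centre of its underside. Leave alone.
- bottle: Loose amber bottle, 56 across, 110 high, beside the shaker towards the rear; origin: centre of its underside. Leave alone.
- slide_box: Loose flat yellow slide box 100 x 85 x 28, beside the shaker towards the rear; origin: centre of its underside. Leave alone.
Things that resemble listed ones, but are neither listed nor needed, are in the scene too. Leave any orange look-alike of the mat alone. There is more than one size of the scanner; the job needs the smaller.

How it is judged:
By the outcome, as a careful person would: the job done as asked, in the order asked, and still so for the second after the job is handed in, with the robot touching nothing.
It also fails if it takes over 72 s, if anything falls off the work surface, if the arm or the gripper's body presses on something with over 40 N, if the wrist force passes 120 N, or if a joint passes its speed limit or range.

## Working session

There is one attempt and no reset: what is moved stays moved. The work goes in short steps, Python scripts to look and compute and a tool call to move; the robot and the scene stay as the last step left them, time stands still between calls to the robot, and variables do not carry over. Pictures are saved under pics/ and viewed, at most 10 in all, crops included, and the job is handed in when it is done.

Besides the shell and the picture viewer there is one more tool, called after ">>>" by a JSON object that holds its "method" and its "body". drive_tool: Moves the arm, as the interface text tells. Its arguments: {"type":"object","properties":{"rows":{"type":"array"}},"required":["rows"]}

```bash
ls; mkdir -p pics; cat > h.py <<'E'
import numpy as np, cv2
from station import sense, capture, finish_job, search_frame, masks_of
def world(p,rc=None,mask=None):
    z=p["z_map"]; m=(z>0) if mask is None else (mask&(z>0))
    v,u=np.nonzero(m); d=z[v,u]
    c=np.stack([(u-p["cx"])/p["fx"]*d,(v-p["cy"])/p["fy"]*d,d],1)
    return (c-p["t"])@np.array(p["R"]), u, v
E
python3 - <<'E'
from h import *
s=sense(); print(s["time_s"],s["tcp_pos"],s["ee_rot"],s["wrist_force"])
out=[]
for n in ("top","side"):
    p=capture(n); np.savez(n+".npz",**{k:v for k,v in p.items()})
    cv2.imwrite(f"pics/{n}1.png",p["frame"][:,:,::-1])
    for l in ("scanner","mat","hood_handle","pink_plate_label","green_plate_label","pink_plate","shaker","tip_box","bottle","slide_box"):
        for r in masks_of(l,p)[:3]:
            if r["p"]<.2: continue
            w,u,v=world(p,mask=r["region"])
            print(n,l,round(r["p"],2),np.round(r["xy"]),len(w),np.round(np.median(w,0),3) if len(w) else "", np.round(np.ptp(w,axis=0),3) if len(w) else "")
E
```

```text
pics
0.0 [ 0.23728649 -0.57751387  0.20285718] [[-9.25040381e-01 -3.79867646e-01 -9.30078653e-04]
 [-3.79868769e-01  9.25038272e-01  1.97836749e-03]
 [ 1.08840549e-04  2.18337765e-03 -9.99997611e-01]] [-0.93885471  0.1607105   0.27414716]
top scanner 0.87 [202. 253.] 843 [0.425 0.322 0.035] [0.148 0.096 0.046]
top scanner 0.65 [379. 286.] 1449 [ 0.327 -0.15   0.041] [0.061 0.2   0.052]
top mat 0.92 [192. 252.] 2209 [0.423 0.348 0.005] [0.227 0.167 0.047]
top mat 0.55 [105. 274.] 2940 [0.368 0.582 0.004] [0.225 0.157 0.018]
top hood_handle 0.98 [312. 173.] 6599 [0.618 0.03  0.154] [0.262 0.242 0.166]
top hood_handle 0.37 [206. 249.] 857 [0.428 0.321 0.035] [0.151 0.095 0.044]
top shaker 0.71 [310. 184.] 9436 [0.586 0.03  0.152] [0.31  0.287 0.173]
top shaker 0.32 [444. 229.] 1856 [ 0.474 -0.309  0.09 ] [0.128 0.116 0.095]
top tip_box 0.96 [445. 231.] 1857 [ 0.473 -0.31   0.09 ] [0.136 0.09  0.102]
top bottle 0.8 [198. 142.] 411 [0.715 0.332 0.077] [0.053 0.054 0.107]
top bottle 0.58 [199. 251.] 791 [0.428 0.321 0.035] [0.148 0.088 0.03 ]
top slide_box 0.87 [452. 145.] 1188 [ 0.709 -0.365  0.029] [0.116 0.099 0.039]
top slide_box 0.36 [444. 231.] 1761 [ 0.472 -0.31   0.09 ] [0.125 0.087 0.089]
side scanner 0.9 [343. 192.] 632 [ 0.327 -0.095  0.039] [0.074 0.265 0.051]
side scanner 0.6 [318. 293.] 1359 [0.424 0.335 0.032] [0.155 0.134 0.042]
side mat 0.73 [343. 402.] 5390 [0.383 0.575 0.004] [0.231 0.11  0.01 ]
side mat 0.7 [321. 311.] 2240 [0.417 0.365 0.004] [0.232 0.173 0.017]
side hood_handle 0.73 [245. 188.] 3585 [0.617 0.095 0.153] [0.226 0.47  0.156]
side shaker 0.72 [255. 207.] 7249 [0.595 0.139 0.101] [0.351 0.625 0.16 ]
side tip_box 0.6 [303. 161.] 1001 [ 0.47  -0.282  0.062] [0.122 0.09  0.095]
side bottle 0.72 [178. 282.] 1044 [0.718 0.36  0.059] [0.091 0.138 0.114]
```

```bash
python3 - <<'E'
import cv2
a=cv2.imread("pics/top1.png")
cv2.imwrite("pics/t2.png",cv2.resize(a[100:320,60:500],None,fx=1.8,fy=1.8,interpolation=3))
E
```

```text
(no output)
```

View pics/t2.png

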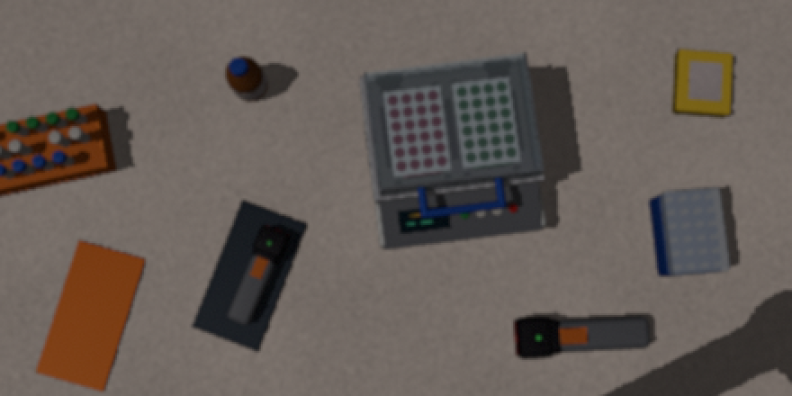

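View pics/side1.png

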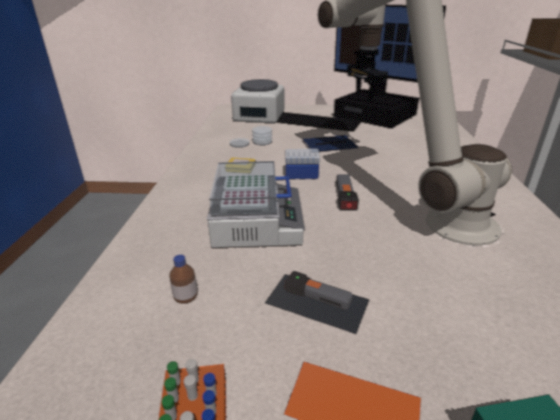

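Top image, crop scaled back to full-frame pixels: the shaker is at (312,173), with the pink plate on the left and the green plate on the right. There are two scanner candidates. The one on the dark mat at (202,253) spans about 0.15 m. The one on bare bench at (379,286) spans about 0.20 m, so it is the larger look-alike. The mat scanner is the one meant, with its head pointing to +x. The orange pad at (105,274) is the mat look-alike. The enlarged crop above confirms all of this. Next I measure.

```bash
python3 - <<'E'
from h import *
def rect(w):
    r=cv2.minAreaRect((w[:,:2]*1000).astype(np.float32)); b=cv2.boxPoints(r)
    e=[b[1]-b[0],b[2]-b[1]]; e=max(e,key=np.linalg.norm); 
    return np.round(r[0],1),np.round(r[1],1),round(float(np.degrees(np.arctan2(e[1],e[0]))),1)
for n in ("top","side"):
    p=dict(np.load(n+".npz")); w,u,v=world(p)
    hsv=cv2.cvtColor(p["frame"],cv2.COLOR_RGB2HSV)[v,u].astype(int)
    x,y,z=w.T
    b=(hsv[:,0]>105)&(hsv[:,0]<128)&(hsv[:,1]>110)&(x>.4)&(x<.6)&(abs(y)<.15)&(z>.09)&(z<.16)
    print(n,"blue",b.sum(),rect(w[b]),"z",np.percentile(z[b],[5,50,95]).round(3))
    fr=b&(x<np.median(x[b])+.02)
    k=b&(z>.115); 
    t=(z>.145)&(z<.162)&(x>.4)&(x<.8)&(abs(y)<.25); print("hoodtop",t.sum(),rect(w[t]),np.median(z[t]))
    t=(z>.02)&(z<.17)&(x>.38)&(x<.82)&(abs(y-.03)<.2); print("shaker",rect(w[t]))
    t=(z>.013)&(z<.06)&(x>.3)&(x<.55)&(y>.22)&(y<.45); print("scanner",t.sum(),rect(w[t]),np.percentile(z[t],[50,95]))
    t=t&(z>.024);c=w[t][:,:2];ch=hsv[t]
    o=(ch[:,0]<18)&(ch[:,1]>150); print("scanner hi",rect(w[t]),"orange",np.median(c[o],0),"dark head",np.median(c[ch[:,2]<40],0),(ch[:,2]<40).sum())
    t=(x>.28)&(x<.56)&(y>.2)&(y<.47)&(hsv[:,2]<75)&(z<.02)|t; print("mat",t.sum(),rect(w[t]))
    t=(z>.02)&(z<.08)&(x>.27)&(x<.38)&(y>-.28)&(y<0.03); print("big",rect(w[t]))
    t=(z>.03)&(x>.38)&(x<.56)&(y>-.4)&(y<-.22); print("tip",rect(w[t]))
E
```

```text
top blue 329 (array([522.6,  17.7]), array([ 42., 124.]), -83.7) z [0.124 0.129 0.133]
hoodtop 6125 (array([627.7,  30. ]), array([172.2, 231.5]), -83.9) 0.15376266334197217
shaker (array([595.7,  26.8]), array([254.9, 251.3]), 6.3)
scanner 838 (array([410.6, 329.9]), array([ 46. , 178.6]), -23.1) [0.03485871 0.04075802]
scanner hi (array([423.7, 324.3]), array([ 46. , 150.1]), -23.1) orange [0.43578329 0.31869481] dark head [0.46524428 0.30537603] 337
mat 2962 (array([426.5, 339.3]), array([112.1, 209.6]), -20.8)
big (array([ 325.1, -161.8]), array([ 60.8, 199.8]), -89.0)
tip (array([ 474.7, -320.7]), array([124.2,  85. ]), 3.5)
side blue 112 (array([518.4,  22.5]), array([ 36.5, 121.9]), -84.1) z [0.123 0.128 0.13 ]
hoodtop 2428 (array([626.7,  31.5]), array([170. , 238.7]), -83.7) 0.1531403017380885
shaker (array([593.5,  33.7]), array([253.7, 250.3]), 6.0)
scanner 1214 (array([422.4, 326. ]), array([ 46.9, 152.2]), -20.4) [0.03324989 0.03846723]
scanner hi (array([422.5, 325.8]), array([ 46.7, 151.8]), -20.3) orange [0.43267396 0.32306355] dark head [nan nan] 0
mat 3209 (array([423.6, 344. ]), array([106.7, 204.2]), -20.4)
big (array([ 329.5, -155. ]), array([ 61.3, 197.6]), -84.8)
tip (array([ 472.2, -314. ]), array([121.4,  86.2]), 4.0)
  return _methods._mean(a, axis=axis, dtype=dtype,
  ret = um.true_divide(
```

>>> {"method": "drive_tool", "body": {"rows": [[34, 15, 33, 0, 0, 0, 0.0717], [34, 15, 33, 0, 0, 0, 0.0717], [34, 15, 33, 0, 0, 0, 0.0717], [34, 15, 33, 0, 0, 0, 0.0717], [34, 15, 33, 0, 0, 0, 0.0717]]}}

```text
time_s: 1.52
tcp_pos: [0.3128, -0.4117, 0.204]
ee_rot: [[-0.731, -0.683, 0.0], [-0.683, 0.731, -0.0], [-0.0, -0.0, -1.0]]
wrist_force: [0.4, 0.4, -0.5]
gripper_width: 0.708
gripper_force: 0.0
```

>>> {"method": "drive_tool", "body": {"rows": [[34, 15, 33, 0, 0, 0, 0.0717], [34, 15, 33, 0, 0, 0, 0.0717], [34, 15, 33, 0, 0, 0, 0.0717], [34, 15, 33, 0, 0, 0, 0.0717], [34, 15, 33, 0, 0, 0, 0.0717]]}}

```text
time_s: 1.93
tcp_pos: [0.3879, -0.2465, 0.2043]
ee_rot: [[-0.444, -0.896, 0.001], [-0.896, 0.444, -0.0], [-0.0, -0.001, -1.0]]
wrist_force: [0.3, 0.6, -0.1]
gripper_width: 0.372
gripper_force: 0.0
```

>>> {"method": "drive_tool", "body": {"rows": [[34, 15, 33, 0, 0, 0, 0.0717], [34, 15, 33, 0, 0, 0, 0.0717], [34, 15, 33, 0, 0, 0, 0.0717], [34, 15, 33, 0, 0, 0, 0.0717], [34, 15, 33, 0, 0, 0, 0.0717]]}}

```text
time_s: 2.35
tcp_pos: [0.463, -0.0813, 0.2044]
ee_rot: [[-0.101, -0.995, 0.001], [-0.995, 0.101, 0.0], [-0.0, -0.001, -1.0]]
wrist_force: [0.4, -0.1, -0.1]
gripper_width: 0.343
gripper_force: 0.0
```

>>> {"method": "drive_tool", "body": {"rows": [[34, 15, 33, 0, 0, 0, 0.0717], [34, 15, 33, 0, 0, 0, 0.0717], [34, 15, 33, 0, 0, 0, 0.0717], [34, 0, 0, 0, 0, 0, 0], [34, 0, 0, 0, 0, 0, 0]]}}

```text
time_s: 2.77
tcp_pos: [0.508, 0.0175, 0.2037]
ee_rot: [[0.112, -0.994, -0.0], [-0.994, -0.112, -0.0], [0.0, 0.0, -1.0]]
wrist_force: [0.1, -0.3, -0.3]
gripper_width: 0.344
gripper_force: 0.0
```

```bash
cat >> h.py <<'E'
def wristcloud():
    s=sense(); p=capture("wrist"); T=np.array(p["T_tool_cam"])
    M=np.eye(4); M[:3,:3]=s["ee_rot"]; M[:3,3]=s["tcp_pos"]; C=M@T
    p["R"]=C[:3,:3].T; p["t"]=-C[:3,:3].T@C[:3,3]
    return (p,)+world(p)
E
python3 - <<'E'
from h import *
p,w,u,v=wristcloud(); cv2.imwrite("pics/w1.png",p["frame"][:,:,::-1])
hsv=cv2.cvtColor(p["frame"],cv2.COLOR_RGB2HSV)[v,u].astype(int); x,y,z=w.T
b=(hsv[:,0]>105)&(hsv[:,0]<128)&(hsv[:,1]>110)&(x>.45)&(x<.56)&(abs(y)<.1)&(z>.1)&(z<.14)
q=w[b]; print(b.sum())
f=np.array([.994,.108]); a=(q[:,:2]-[.508,.0175])@f; l=(q[:,:2]-[.508,.0175])@[-.108,.994]
print(np.percentile(a,[1,10,30,50,70,90,99]).round(4),np.percentile(l,[1,50,99]).round(3),np.percentile(q[:,2],[1,50,95]).round(4))
k=(abs(l)<.03); print(np.percentile(a[k],[1,25,50,75,99]).round(4))
E
```

```text
2261
[-0.0068 -0.0051 -0.0018  0.0018  0.0057  0.0223  0.0349] [-0.057 -0.012  0.062] [0.1226 0.1274 0.129 ]
[-0.0067 -0.0038 -0.001   0.0018  0.0047]
```

View pics/w1.png

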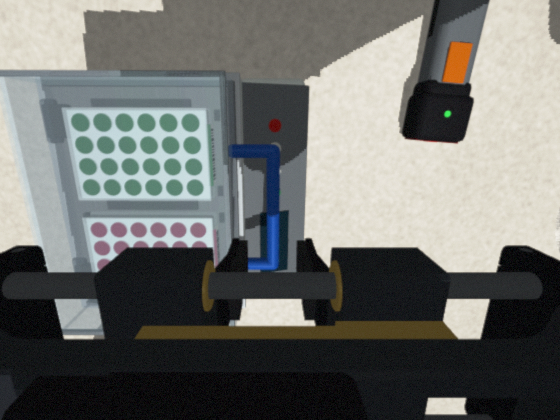

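The wrist view shows the blue bar at column ~272, centred between the fingers to about 1 mm. I descend and grip it.

>>> {"method": "drive_tool", "body": {"rows": [[34, 0, 0, -25, 0, 0, 0], [34, 0, 0, -25, 0, 0, 0], [34, 0, 0, -20, 0, 0, 0], [34, 0, 0, -10, 0, 0, 0], [34, 0, 0, 0, 0, 0, 0]]}}

```text
time_s: 3.23
tcp_pos: [0.5055, 0.0144, 0.1219]
ee_rot: [[0.107, -0.994, -0.005], [-0.994, -0.107, -0.001], [0.001, 0.005, -1.0]]
wrist_force: [-0.6, 0.1, -0.6]
gripper_width: 0.343
gripper_force: 0.0
```

>>> {"method": "drive_tool", "body": {"rows": [[8, 0, 0, 0, 0, 0, 0], [8, 0, 0, 0, 0, 0, 0], [8, 0, 0, 0, 0, 0, 0], [8, 0, 0, 0, 0, 0, 0], [8, 0, 0, 0, 0, 0, 0]]}}

```text
time_s: 3.65
tcp_pos: [0.508, 0.0161, 0.1248]
ee_rot: [[0.109, -0.994, 0.002], [-0.994, -0.109, 0.001], [-0.0, -0.002, -1.0]]
wrist_force: [0.4, 0.4, 0.2]
gripper_width: 0.107
gripper_force: 0.0
```

>>> {"method": "drive_tool", "body": {"rows": [[0, 0, 0, 0, 0, 0, 0], [0, 0, 0, 0, 0, 0, 0], [0, 0, 0, 0, 0, 0, 0]]}}

```text
time_s: 3.9
tcp_pos: [0.5075, 0.016, 0.1241]
ee_rot: [[0.11, -0.994, 0.0], [-0.994, -0.11, 0.0], [-0.0, -0.0, -1.0]]
wrist_force: [0.4, 0.0, -0.7]
gripper_width: 0.008
gripper_force: 0.0
```

```bash
python3 - <<'E'
from h import *
p,w,u,v=wristcloud(); q=capture("side")
cv2.imwrite("pics/w2.png",np.hstack([cv2.resize(p["frame"],(400,300)),cv2.resize(q["frame"][120:270,180:380],(400,300))])[:,:,::-1])
for P in (p,q):
    w,u,v=world(P)
    hsv=cv2.cvtColor(P["frame"],cv2.COLOR_RGB2HSV)[v,u].astype(int); x,y,z=w.T
    b=(hsv[:,0]>105)&(hsv[:,0]<128)&(hsv[:,1]>110)&(x>.45)&(x<.56)&(abs(y)<.12)&(z>.1)&(z<.16)
    print(b.sum(),[np.percentile(w[b][:,i],[1,50,99]).round(3) for i in range(3)])
E
```

```text
2757 [array([0.501, 0.514, 0.549]), array([-0.039, -0.027,  0.077]), array([0.123, 0.128, 0.145])]
59 [array([0.496, 0.512, 0.531]), array([0.023, 0.078, 0.083]), array([0.121, 0.127, 0.131])]
```

View pics/w2.png

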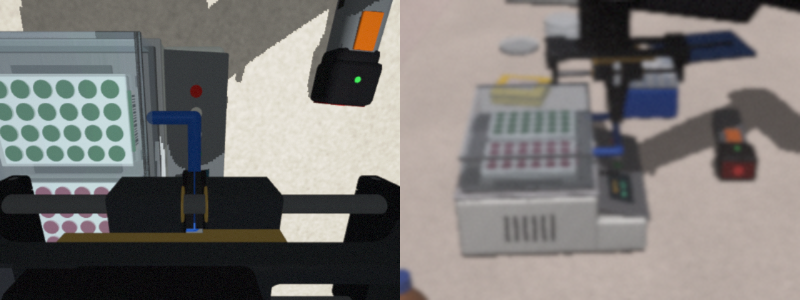

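>>> {"method": "drive_tool", "body": {"rows": [[0, 0, 0, 6, 0, 0, 0], [0, 1, 0, 6, 0, 0, 0], [0, 1, 0, 6, 0, 0, 0], [0, 0, 0, 0, 0, 0, 0]]}}

```text
time_s: 4.33
tcp_pos: [0.511, 0.0162, 0.1439]
ee_rot: [[0.11, -0.994, 0.004], [-0.994, -0.11, 0.001], [-0.0, -0.004, -1.0]]
wrist_force: [-0.0, 0.4, -0.4]
gripper_width: 0.006
gripper_force: 0.0
```

```bash
python3 - <<'E'
from h import *
p,w,u,v=wristcloud()
s=sense();print(s["gripper_width"],s["gripper_force"],s["tcp_pos"],s["wrist_force"],s["moment"])
q=capture("side")
for P in (p,q):
    w,u,v=world(P)
    hsv=cv2.cvtColor(P["frame"],cv2.COLOR_RGB2HSV)[v,u].astype(int); x,y,z=w.T
    b=(hsv[:,0]>105)&(hsv[:,0]<128)&(hsv[:,1]>110)&(x>.45)&(x<.56)&(abs(y)<.12)&(z>.1)&(z<.18)
    print(b.sum(),[np.percentile(w[b][:,i],[1,50,99]).round(3) for i in range(3)])
E
```

```text
0.0010407093152354431 0.0 [0.51038883 0.01613906 0.14307756] [0.28899881 0.56167385 0.33138458] [0.02213114 0.11872107 0.01142466]
2276 [array([0.502, 0.514, 0.549]), array([-0.039, -0.027,  0.02 ]), array([0.123, 0.128, 0.165])]
73 [array([0.496, 0.509, 0.531]), array([-0.038,  0.077,  0.083]), array([0.122, 0.127, 0.14 ])]
```

```bash
python3 - <<'E'
from h import *
p,w,u,v=wristcloud(); q=capture("side"); t=capture("top")
a=cv2.resize(p["frame"][180:380,180:380],(400,400)); b=cv2.resize(q["frame"][135:225,220:310],(400,400))
cv2.imwrite("pics/w3.png",np.hstack([a,b])[:,:,::-1])
# wrist: profile of gripper & bar in tool frame near the jaw centre
s=sense(); W=(w-s["tcp_pos"])@np.array(s["ee_rot"])
hsv=cv2.cvtColor(p["frame"],cv2.COLOR_RGB2HSV)[v,u].astype(int)
for lo in np.arange(-.06,.07,.01):
    k=(abs(W[:,1])<.02)&(W[:,0]>lo)&(W[:,0]<=lo+.01)&(W[:,2]<.06)
    if k.sum(): 
        i=np.nonzero(k)[0]; print(round(lo,2),k.sum(),"z",np.percentile(W[i,2],[5,50,95]).round(3),"y",np.percentile(W[i,1],[5,95]).round(3),"row",int(np.median(v[i])))
# side: fingertip points
w,u,v=world(q); k=(np.hypot(w[:,0]-.51,w[:,1]-.016)<.05)&(w[:,2]>.1)&(w[:,2]<.26)
hs=q["frame"][v,u].max(1); 
d=k&(hs<60); print("dark low pts",np.sort(w[d][:,2])[:5].round(3), w[d][np.argsort(w[d][:,2])[:8]].round(3))
E
```

```text
-0.02 55 z [-0.069 -0.068 -0.067] y [-0.005  0.004] row 318
-0.01 567 z [-0.073 -0.068  0.015] y [-0.005  0.005] row 306
0.0 1238 z [-0.081 -0.037  0.015] y [-0.007  0.007] row 252
0.01 374 z [-0.132  0.013  0.017] y [-0.005  0.02 ] row 217
0.02 21276 z [-0.141 -0.129 -0.111] y [-0.018  0.017] row 364
0.03 5940 z [-0.113 -0.109 -0.094] y [-0.018  0.018] row 272
0.04 417 z [0.013 0.014 0.017] y [-0.018  0.007] row 168
0.05 401 z [0.013 0.014 0.018] y [-0.019  0.005] row 158
dark low pts [0.126 0.127 0.129 0.16  0.16 ] [[0.509 0.042 0.126]
 [0.508 0.049 0.127]
 [0.509 0.04  0.129]
 [0.504 0.022 0.16 ]
 [0.51  0.023 0.16 ]
 [0.512 0.026 0.162]
 [0.507 0.027 0.162]
 [0.499 0.024 0.164]]
```

View pics/w3.png

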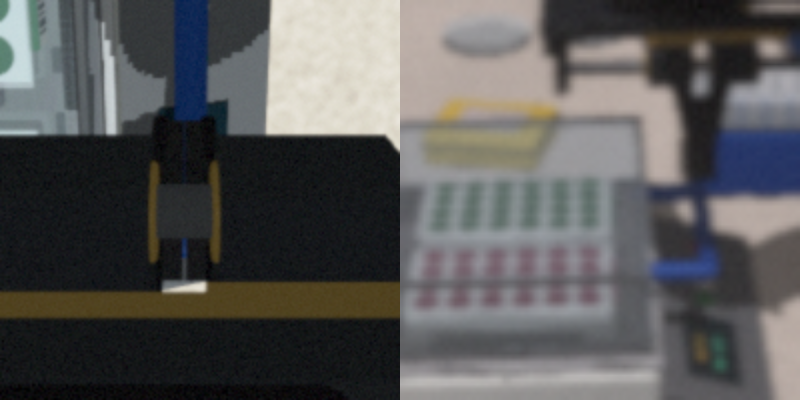

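```bash
python3 - <<'E'
from h import *
p,w,u,v=wristcloud(); s=sense(); W=(w-s["tcp_pos"])@np.array(s["ee_rot"])
G=np.full((420,560,3),np.nan); G[v,u]=W
for r in range(222,330,6): print(r,[tuple((G[r,c]*1000).round(0).astype(int)) if G[r,c,0]==G[r,c,0] else None for c in (258,264,272,280,286)])
print(p["T_tool_cam"])
E
```

```text
222 [(np.int64(-11), np.int64(-12), np.int64(70)), (np.int64(-11), np.int64(-6), np.int64(71)), (np.int64(8), np.int64(1), np.int64(14)), (np.int64(8), np.int64(6), np.int64(16)), (np.int64(-13), np.int64(14), np.int64(76))]
228 [(np.int64(-16), np.int64(-12), np.int64(70)), (np.int64(-17), np.int64(-7), np.int64(71)), (np.int64(3), np.int64(1), np.int64(15)), (np.int64(3), np.int64(6), np.int64(15)), (np.int64(-20), np.int64(14), np.int64(78))]
234 [(np.int64(-22), np.int64(-12), np.int64(69)), (np.int64(-22), np.int64(-7), np.int64(70)), (np.int64(0), np.int64(1), np.int64(13)), (np.int64(-1), np.int64(6), np.int64(15)), (np.int64(-25), np.int64(14), np.int64(77))]
240 [(np.int64(10), np.int64(-8), np.int64(-23)), (np.int64(8), np.int64(-4), np.int64(-19)), (np.int64(8), np.int64(1), np.int64(-18)), (np.int64(9), np.int64(5), np.int64(-22)), (np.int64(9), np.int64(9), np.int64(-22))]
246 [(np.int64(10), np.int64(-7), np.int64(-32)), (np.int64(8), np.int64(-4), np.int64(-27)), (np.int64(8), np.int64(1), np.int64(-27)), (np.int64(8), np.int64(5), np.int64(-28)), (np.int64(9), np.int6
[... 2562 characters left out ...]
), np.int64(-89)), (np.int64(-10), np.int64(-3), np.int64(-67)), (np.int64(-11), np.int64(1), np.int64(-67)), (np.int64(-11), np.int64(4), np.int64(-66)), (np.int64(11), np.int64(5), np.int64(-96))]
324 [(np.int64(4), np.int64(-5), np.int64(-90)), (np.int64(-121), np.int64(-7), np.int64(71)), (np.int64(-176), np.int64(1), np.int64(142)), (np.int64(-177), np.int64(12), np.int64(143)), (np.int64(22), np.int64(4), np.int64(-113))]
[[-6.32177787e-05 -9.60852393e-01 -2.77060779e-01  7.40481109e-02]
 [ 9.99998758e-01 -4.97101312e-04  1.49578474e-03  2.19711708e-04]
 [-1.57495562e-03 -2.77060340e-01  9.60851231e-01 -1.80121991e-01]
 [ 0.00000000e+00  0.00000000e+00  0.00000000e+00  1.00000000e+00]]
```

Wrist depth puts the real fingertips about 15 mm *behind* the reported TCP, where the text says 19 mm ahead. The side view agrees: at reported z 0.143 the tips are near 0.158. So the real grasp point sits about 35 mm above the reported one, and I correct for that.

>>> {"method": "drive_tool", "body": {"rows": [[34, -3, 0, 0, 0, 0, 0], [34, 0, 0, 0, 0, 0, 0], [34, 0, 0, 0, 0, 0, 0], [34, 0, 0, 0, 0, 0, 0]]}}

```text
time_s: 4.97
tcp_pos: [0.5065, 0.0159, 0.1419]
ee_rot: [[0.109, -0.994, 0.0], [-0.994, -0.109, -0.0], [0.0, 0.0, -1.0]]
wrist_force: [-0.5, -0.3, -0.1]
gripper_width: 0.224
gripper_force: 0.0
```

>>> {"method": "drive_tool", "body": {"rows": [[34, 0, 0, -15, 0, 0, 0], [34, 0, 0, -15, 0, 0, 0], [34, 0, 0, -13, 0, 0, 0], [34, 0, 0, -12, 0, 0, 0], [34, 0, 0, 0, 0, 0, 0]]}}

```text
time_s: 5.38
tcp_pos: [0.5047, 0.0155, 0.0846]
ee_rot: [[0.109, -0.994, -0.005], [-0.994, -0.109, -0.001], [0.001, 0.005, -1.0]]
wrist_force: [-0.1, 0.2, 0.1]
gripper_width: 0.341
gripper_force: 0.0
```

>>> {"method": "drive_tool", "body": {"rows": [[0, 0, 0, 0, 0, 0, 0], [0, 0, 0, 0, 0, 0, 0], [0, 0, 0, 0, 0, 0, 0], [0, 0, 0, 0, 0, 0, 0], [0, 0, 0, 0, 0, 0, 0]]}}

```text
time_s: 5.8
tcp_pos: [0.5077, 0.0162, 0.0879]
ee_rot: [[0.11, -0.994, 0.003], [-0.994, -0.11, 0.001], [-0.0, -0.003, -1.0]]
wrist_force: [0.1, 0.7, 0.2]
gripper_width: 0.126
gripper_force: 30.0
```

```bash
python3 - <<'E'
import numpy as np
ph=np.radians(6.1+np.r_[0:76:16j]); a=-207*np.cos(ph); h=207*np.sin(ph)
for da,dh in zip(np.diff(a),np.diff(h)): print(f"[0, {da*.994:.1f}, {da*.109:.1f}, {dh:.1f}, 0,0,0],")
E
```

```text
[0, 2.7, 0.3, 18.1, 0,0,0],
[0, 4.3, 0.5, 17.8, 0,0,0],
[0, 5.9, 0.6, 17.3, 0,0,0],
[0, 7.3, 0.8, 16.7, 0,0,0],
[0, 8.8, 1.0, 16.0, 0,0,0],
[0, 10.2, 1.1, 15.2, 0,0,0],
[0, 11.5, 1.3, 14.2, 0,0,0],
[0, 12.7, 1.4, 13.1, 0,0,0],
[0, 13.8, 1.5, 12.0, 0,0,0],
[0, 14.8, 1.6, 10.7, 0,0,0],
[0, 15.6, 1.7, 9.3, 0,0,0],
[0, 16.4, 1.8, 7.9, 0,0,0],
[0, 17.0, 1.9, 6.4, 0,0,0],
[0, 17.5, 1.9, 4.9, 0,0,0],
[0, 17.9, 2.0, 3.3, 0,0,0],
```

>>> {"method": "drive_tool", "body": {"rows": [[0, 2.7, 0.3, 18.1, 0, 0, 0], [0, 4.3, 0.5, 17.8, 0, 0, 0], [0, 5.9, 0.6, 17.3, 0, 0, 0], [0, 7.3, 0.8, 16.7, 0, 0, 0], [0, 8.8, 1.0, 16.0, 0, 0, 0]]}}

```text
time_s: 6.22
tcp_pos: [0.5352, 0.0191, 0.1732]
ee_rot: [[0.109, -0.994, -0.001], [-0.994, -0.109, 0.0], [-0.001, 0.001, -1.0]]
wrist_force: [2.7, 0.1, -5.5]
gripper_width: 0.13
gripper_force: 30.0
```

>>> {"method": "drive_tool", "body": {"rows": [[0, 10.2, 1.1, 15.2, 0, 0, 0], [0, 11.5, 1.3, 14.2, 0, 0, 0], [0, 12.7, 1.4, 13.1, 0, 0, 0], [0, 13.8, 1.5, 12.0, 0, 0, 0], [0, 14.8, 1.6, 10.7, 0, 0, 0]]}}

```text
time_s: 6.63
tcp_pos: [0.5952, 0.0255, 0.2397]
ee_rot: [[0.11, -0.994, -0.008], [-0.994, -0.11, -0.001], [0.0, 0.008, -1.0]]
wrist_force: [-7.5, 1.6, 7.2]
gripper_width: 0.126
gripper_force: 30.0
```

>>> {"method": "drive_tool", "body": {"rows": [[0, 15.6, 1.7, 9.3, 0, 0, 0], [0, 16.4, 1.8, 7.9, 0, 0, 0], [0, 17.0, 1.9, 6.4, 0, 0, 0], [0, 17.5, 1.9, 4.9, 0, 0, 0], [0, 12, 1.3, 2, 0, 0, 0]]}}

```text
time_s: 7.05
tcp_pos: [0.6776, 0.0345, 0.271]
ee_rot: [[0.11, -0.994, 0.001], [-0.994, -0.11, -0.001], [0.001, -0.001, -1.0]]
wrist_force: [-1.8, 0.4, 5.0]
gripper_width: 0.125
gripper_force: 30.0
```

>>> {"method": "drive_tool", "body": {"rows": [[0, 0, 0, 0, 0, 0, 0], [0, 0, 0, 0, 0, 0, 0]]}}

```text
time_s: 7.22
tcp_pos: [0.6781, 0.0346, 0.2709]
ee_rot: [[0.11, -0.994, 0.003], [-0.994, -0.11, -0.0], [0.001, -0.003, -1.0]]
wrist_force: [-1.1, 0.3, 5.2]
gripper_width: 0.124
gripper_force: 30.0
```

>>> {"method": "drive_tool", "body": {"rows": [[34, 0, 0, 0, 0, 0, 0], [34, 0, 0, 0, 0, 0, 0], [34, 0, 0, 0, 0, 0, 0], [34, 0, 0, 12, 0, 0, 0], [34, 0, 0, 20, 0, 0, 0]]}}

```text
time_s: 7.63
tcp_pos: [0.6754, 0.0346, 0.2975]
ee_rot: [[0.109, -0.994, -0.007], [-0.994, -0.109, -0.001], [-0.0, 0.007, -1.0]]
wrist_force: [1.1, 0.6, 0.0]
gripper_width: 0.322
gripper_force: 0.0
```

>>> {"method": "drive_tool", "body": {"rows": [[34, 0, 0, 25, 0, 0, 0], [34, -20, 0, 10, 0, 0, 0], [34, -40, 0, 0, 0, 0, 0], [34, -40, 0, 0, 0, 0, 0], [34, -40, 0, 0, 0, 0, 0]]}}

```text
time_s: 8.05
tcp_pos: [0.5351, 0.0344, 0.3345]
ee_rot: [[0.109, -0.994, -0.002], [-0.994, -0.109, -0.0], [0.0, 0.002, -1.0]]
wrist_force: [-0.9, 0.3, 0.9]
gripper_width: 0.342
gripper_force: 0.0
```

```bash
python3 - <<'E'
from h import *
q=capture("side"); t=capture("top")
cv2.imwrite("pics/s4.png",np.hstack([cv2.resize(t["frame"][60:300,170:410],(400,400)),cv2.resize(q["frame"][70:270,180:380],(400,400))])[:,:,::-1])
for n,P in (("side",q),("top",t)):
  for l in ("pink_plate_label","green_plate_label"):
    for r in masks_of(l,P)[:2]:
        w,u,v=world(P,mask=r["region"]); print(n,l,r["p"],r["xy"],np.median(w,0).round(3) if len(w) else "")
  w,u,v=world(P); hsv=cv2.cvtColor(P["frame"],cv2.COLOR_RGB2HSV)[v,u].astype(int); x,y,z=w.T
  b=(hsv[:,0]>105)&(hsv[:,0]<128)&(hsv[:,1]>110)&(x>.5)&(x<.8)&(abs(y)<.15)&(z>.2)&(z<.4)
  print("handle",b.sum(),[np.percentile(w[b][:,i],[1,50,99]).round(3) for i in range(3)] if b.sum() else "")
E
```

```text
side pink_plate_label 0.61 [242.5, 200.5] [0.619 0.099 0.12 ]
side pink_plate_label 0.22 [210.7, 169.8] [0.696 0.153 0.23 ]
side green_plate_label 0.65 [245.9, 182.5] [ 0.632 -0.006  0.12 ]
handle 60 [array([0.665, 0.672, 0.678]), array([-0.005,  0.091,  0.1  ]), array([0.276, 0.308, 0.312])]
handle 96 [array([0.667, 0.672, 0.68 ]), array([0.046, 0.069, 0.093]), array([0.305, 0.311, 0.316])]
```

View pics/s4.png

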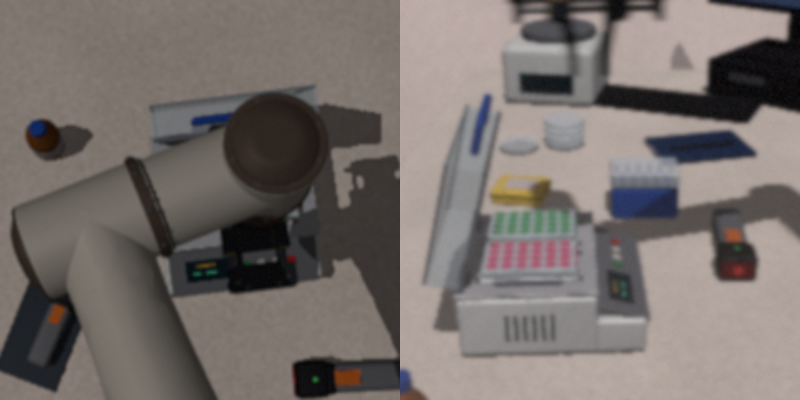

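```bash
python3 - <<'E'
from h import *
p,w,u,v=wristcloud()
for l in ("pink_plate_label","green_plate_label","pink_plate","green_plate"):
    for r in masks_of(l,p)[:1]:
        w,u,v=world(p,mask=r["region"]); k=(w[:,2]>.095)&(w[:,2]<.13); w=w[k]; rc=cv2.minAreaRect((w[:,:2]*1000).astype(np.float32))
        print(l,r["p"],np.round(r["xy"]),len(w),np.median(w,0).round(4),rc,np.percentile(w[:,2],[5,95]))
cv2.imwrite("pics/w5.png",p["frame"][:,:,::-1])
E
```

```text
pink_plate_label 0.57 [212. 208.] 5176 [0.6207 0.0783 0.1193] ((622.13330078125, 81.637939453125), (130.57247924804688, 84.21881866455078), 6.174341678619385) [0.10900075 0.12060181]
green_plate_label 0.72 [206. 131.] 6182 [ 0.6308 -0.0182  0.1193] ((635.160888671875, -15.285282135009766), (136.45819091796875, 87.19087982177734), 7.996994972229004) [0.11773895 0.12058356]
pink_plate 0.77 [210. 205.] 5241 [0.6207 0.078  0.1193] ((624.1990356445312, 82.16424560546875), (135.1524200439453, 83.76097106933594), 6.2713165283203125) [0.10792362 0.12059544]
```

View pics/w5.png

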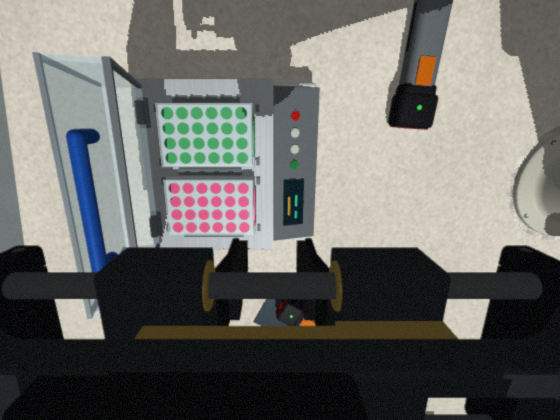

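Wrist view: pink plate at (210,207), green plate at (205,135), and the hood stands open on the left. Next I move over the scanner on the mat.

>>> {"method": "drive_tool", "body": {"rows": [[75, -11, 29, -5, 0, 0, 0.108], [75, -11, 29, -10, 0, 0, 0.108], [75, -11, 29, -15, 0, 0, 0.108], [75, -11, 29, -15, 0, 0, 0.108], [75, -11, 29, -15, 0, 0, 0.108]]}}

```text
time_s: 9.02
tcp_pos: [0.4818, 0.1809, 0.2748]
ee_rot: [[0.609, -0.793, 0.0], [-0.793, -0.609, 0.0], [-0.0, -0.0, -1.0]]
wrist_force: [1.1, 0.3, -0.6]
gripper_width: 0.639
gripper_force: 0.0
```

>>> {"method": "drive_tool", "body": {"rows": [[75, -11, 29, -15, 0, 0, 0.108], [75, -11, 29, -15, 0, 0, 0.108], [75, -11, 29, -15, 0, 0, 0.108], [75, -11, 29, -15, 0, 0, 0.108], [75, -11, 29, -15, 0, 0, 0.108]]}}

```text
time_s: 9.43
tcp_pos: [0.4266, 0.3262, 0.1996]
ee_rot: [[0.93, -0.367, 0.0], [-0.367, -0.93, -0.0], [0.0, 0.0, -1.0]]
wrist_force: [0.6, 0.6, -0.1]
gripper_width: 0.749
gripper_force: 0.0
```

>>> {"method": "drive_tool", "body": {"rows": [[75, 0, 0, 0, 0, 0, 0], [75, 0, 0, 0, 0, 0, 0]]}}

```text
time_s: 9.6
tcp_pos: [0.4264, 0.3256, 0.1991]
ee_rot: [[0.929, -0.37, -0.002], [-0.37, -0.929, -0.003], [-0.001, 0.003, -1.0]]
wrist_force: [-0.2, -0.2, 0.4]
gripper_width: 0.751
gripper_force: 0.0
```

```bash
python3 - <<'E'
from h import *
p,w,u,v=wristcloud(); s=sense(); print(s["tcp_pos"],s["joints"])
cv2.imwrite("pics/w6.png",p["frame"][:,:,::-1]); x,y,z=w.T
def rect(q):
    r=cv2.minAreaRect((q[:,:2]*1000).astype(np.float32)); b=cv2.boxPoints(r); e=max([b[1]-b[0],b[2]-b[1]],key=np.linalg.norm)
    return np.round(r[0],1),np.round(r[1],1),np.degrees(np.arctan2(e[1],e[0])).round(1)
box=(x>.3)&(x<.55)&(y>.2)&(y<.47)
k=box&(z>.015)&(z<.07); print("scanner",k.sum(),rect(w[k]),np.percentile(z[k],[5,50,95]).round(3))
hsv=cv2.cvtColor(p["frame"],cv2.COLOR_RGB2HSV)[v,u].astype(int)
o=k&(hsv[:,0]<18)&(hsv[:,1]>150); print("orange",o.sum(),rect(w[o]),np.median(z[o]))
m=(box&(hsv[:,2]<90)&(z<.02)&(z>-.01)); print("mat",m.sum(),rect(w[m|k]),np.median(z[m]))
G=((w-s["tcp_pos"])@np.array(s["ee_rot"]))
E
```

```text
[0.42711937 0.32508859 0.20004192] [ 5.46083297e+01  1.36665826e+01 -1.22659311e+01  2.22651060e-02
 -6.41446979e+01  1.35625911e+01]
scanner 3688 (array([424.8, 329.5]), array([ 45.6, 148.7]), np.float32(-25.2)) [0.03  0.034 0.038]
orange 363 (array([453.4, 308.4]), array([31.1, 77.8]), np.float32(-21.2)) 0.03535610233909158
mat 8914 (array([428.8, 351.5]), array([129.5, 208.9]), np.float32(-21.5)) 0.003406014232890793
```

View pics/w6.png

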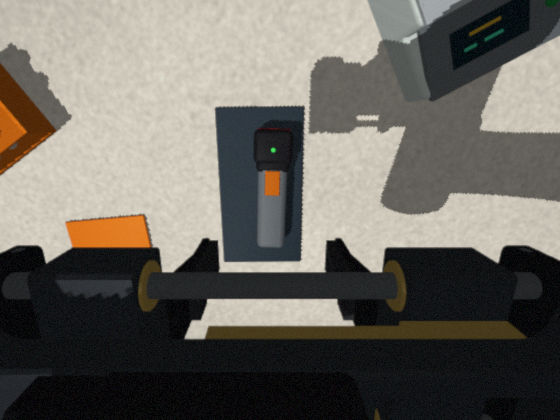

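```bash
python3 - <<'E'
from h import *
p,w,u,v=wristcloud(); s=sense(); x,y,z=w.T
k=(x>.3)&(x<.55)&(y>.2)&(y<.47)&(z>.024)&(z<.06); q=w[k]
a=np.radians(-21.7); f=np.array([np.cos(a),np.sin(a)]); l=np.array([-f[1],f[0]])
o=np.array([.424,.326]); A=(q[:,:2]-o)@f; L=(q[:,:2]-o)@l
print("along",np.percentile(A,[.3,99.7]).round(4))
M=[]
for c in np.arange(-.07,.08,.01):
    i=abs(A-c)<.005
    if i.sum()>20: lo,hi=np.percentile(L[i],[2,98]); M.append((c,(lo+hi)/2)); print(c.round(3),lo.round(4),hi.round(4),np.median(q[i,2]).round(4))
M=np.array(M); print("slope deg",np.degrees(np.polyfit(M[:,0],M[:,1],1)[0]),"offset",np.polyfit(M[:,0],M[:,1],1)[1])
m=(x>.3)&(x<.55)&(y>.2)&(y<.47)&(z<.02)&(p["frame"][v,u].max(1)<80); Am=(w[m][:,:2]-o)@f; Lm=(w[m][:,:2]-o)@l
print("mat",np.percentile(Am,[.5,99.5]),np.percentile(Lm,[.5,99.5]))
E
```

```text
along [-0.0749  0.0724]
-0.07 -0.0131 0.0208 0.0328
-0.06 -0.0132 0.0207 0.0332
-0.05 -0.0143 0.0206 0.0331
-0.04 -0.0142 0.0204 0.0332
-0.03 -0.0141 0.0203 0.0333
-0.02 -0.0153 0.0201 0.0332
-0.01 -0.0152 0.02 0.0329
0.0 -0.015 0.0185 0.0341
0.01 -0.0162 0.0183 0.0341
0.02 -0.0161 0.0182 0.0341
0.03 -0.0182 0.02 0.0341
0.04 -0.0204 0.0224 0.037
0.05 -0.0213 0.0221 0.0372
0.06 -0.0224 0.022 0.0371
0.07 -0.0209 0.0207 0.036
slope deg -1.7310204766284056 offset 0.0018352524753877057
mat [-0.10727221  0.09813819] [-0.03803245  0.06935098]
```

>>> {"method": "drive_tool", "body": {"rows": [[75, -3, 2, -40, 0, 0, -0.03], [75, 0, 0, -40, 0, 0, 0], [75, 0, 0, -40, 0, 0, 0], [75, 0, 0, -35, 0, 0, 0], [75, 0, 0, -15, 0, 0, 0]]}}

```text
time_s: 10.12
tcp_pos: [0.423, 0.3234, 0.0269]
ee_rot: [[0.915, -0.403, -0.004], [-0.403, -0.915, -0.005], [-0.002, 0.006, -1.0]]
wrist_force: [0.1, -0.4, -0.2]
gripper_width: 0.751
gripper_force: 0.0
```

>>> {"method": "drive_tool", "body": {"rows": [[75, 0, 0, -10, 0, 0, 0], [75, 0, 0, -8, 0, 0, 0], [75, 0, 0, 0, 0, 0, 0]]}}

```text
time_s: 10.37
tcp_pos: [0.4245, 0.3261, 0.0122]
ee_rot: [[0.916, -0.401, -0.0], [-0.401, -0.916, -0.0], [-0.0, 0.0, -1.0]]
wrist_force: [0.5, 0.1, 0.1]
gripper_width: 0.751
gripper_force: 0.0
```

>>> {"method": "drive_tool", "body": {"rows": [[75, 0, 1, -8, 0, 0, 0], [75, 0, 0, -4, 0, 0, 0], [75, 0, 0, -3, 0, 0, 0], [75, 0, 0, 0, 0, 0, 0]]}}

```text
time_s: 10.7
tcp_pos: [0.424, 0.3277, -0.0025]
ee_rot: [[0.917, -0.4, 0.0], [-0.4, -0.917, 0.0], [-0.0, -0.0, -1.0]]
wrist_force: [0.2, 0.4, -1.4]
gripper_width: 0.742
gripper_force: 0.0
```

>>> {"method": "drive_tool", "body": {"rows": [[20, 0, 0, 0, 0, 0, 0], [20, 0, 0, 0, 0, 0, 0], [20, 0, 0, 0, 0, 0, 0], [20, 0, 0, 0, 0, 0, 0], [20, 0, 0, 0, 0, 0, 0]]}}

```text
time_s: 11.12
tcp_pos: [0.424, 0.3277, -0.0023]
ee_rot: [[0.917, -0.4, 0.0], [-0.4, -0.917, 0.0], [0.0, -0.0, -1.0]]
wrist_force: [-0.2, -0.6, 0.3]
gripper_width: 0.456
gripper_force: 0.0
```

>>> {"method": "drive_tool", "body": {"rows": [[20, 0, 0, 0, 0, 0, 0], [20, 0, 0, 0, 0, 0, 0]]}}

```text
time_s: 11.28
tcp_pos: [0.424, 0.3275, -0.0023]
ee_rot: [[0.917, -0.4, -0.0], [-0.4, -0.917, -0.0], [-0.0, 0.0, -1.0]]
wrist_force: [-0.3, 0.1, 2.0]
gripper_width: 0.41
gripper_force: 30.0
```

>>> {"method": "drive_tool", "body": {"rows": [[20, 0, 0, 10, 0, 0, 0], [20, 0, 0, 25, 0, 0, 0], [20, 0, 0, 30, 0, 0, 0], [20, 0, 0, 30, 0, 0, 0], [20, 0, 0, 25, 0, 0, 0]]}}

```text
time_s: 11.7
tcp_pos: [0.4243, 0.3278, 0.1201]
ee_rot: [[0.917, -0.4, 0.001], [-0.4, -0.917, 0.001], [0.001, -0.002, -1.0]]
wrist_force: [0.4, 0.4, -1.4]
gripper_width: 0.412
gripper_force: 30.0
```

>>> {"method": "drive_tool", "body": {"rows": [[20, -1, -10, 0, 0, 0, 0.07], [20, -2, -20, 0, 0, 0, 0.09], [20, -2, -25, 0, 0, 0, 0.09], [20, -2, -25, 0, 0, 0, 0.09], [20, -2, -25, 0, 0, 0, 0.09]]}}

```text
time_s: 12.12
tcp_pos: [0.4145, 0.2215, 0.118]
ee_rot: [[1.0, 0.024, 0.0], [0.024, -1.0, 0.0], [0.0, -0.0, -1.0]]
wrist_force: [0.5, -0.4, -1.7]
gripper_width: 0.409
gripper_force: 30.0
```

>>> {"method": "drive_tool", "body": {"rows": [[20, -2, -25, 0, 0, 0, 0.09], [20, -2, -25, 0, 0, 0, 0], [20, -2, -25, 0, 0, 0, 0], [20, -2, -20, 0, 0, 0, 0], [20, 0, 0, 0, 0, 0, 0]]}}

```text
time_s: 12.53
tcp_pos: [0.4052, 0.1245, 0.1177]
ee_rot: [[0.994, 0.105, -0.002], [0.105, -0.994, -0.001], [-0.002, 0.001, -1.0]]
wrist_force: [-0.0, -0.1, -1.1]
gripper_width: 0.409
gripper_force: 30.0
```

```bash
python3 - <<'E'
from h import *
q=capture("side"); t=capture("top"); p,w,u,v=wristcloud(); s=sense(); print(s["tcp_pos"],np.array(s["ee_rot"]).round(3).tolist(),s["joints"])
cv2.imwrite("pics/s7.png",np.hstack([cv2.resize(p["frame"],(400,300)),cv2.resize(q["frame"][120:270,180:380],(400,300))])[:,:,::-1])
W=(w-s["tcp_pos"])@np.array(s["ee_rot"])
k=(abs(W[:,1])<.035)&(W[:,0]>.02)&(W[:,0]<.1)&(W[:,2]>-.05)&(W[:,2]<.02)
for c in np.arange(.02,.1,.01):
    i=k&(abs(W[:,0]-c)<.005)
    if i.sum()>10: print(c.round(2),np.percentile(W[i,1],[2,98]).round(4),np.median(W[i,2]).round(4))
E
```

```text
[0.40739419 0.12787732 0.1181088 ] [[0.994, 0.108, 0.001], [0.108, -0.994, 0.001], [0.001, -0.001, -1.0]] [ 3.94085219e+01  7.87367111e+00 -3.31790297e+01  6.86174944e-03
 -4.88642194e+01  5.68013738e+01]
0.02 [-0.018   0.0152] -0.0369
0.03 [-0.0195  0.0168] -0.0364
0.04 [-0.0224  0.0196] -0.0392
0.05 [-0.0229  0.0203] -0.0396
0.06 [-0.0228  0.02  ] -0.0395
0.07 [-0.0221  0.0192] -0.0386
```

View pics/s7.png

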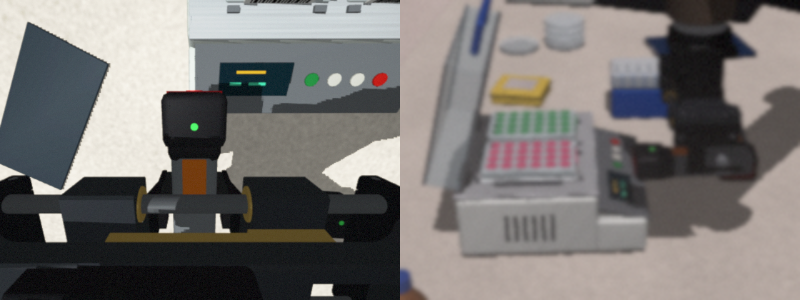

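>>> {"method": "drive_tool", "body": {"rows": [[20, -1, -15, -4, 0, 0, 0], [20, -1, -20, -8, 0, 0, 0], [20, -1, -20, -10, 0, 0, 0], [20, -1, -12, -7, 0, 0, 0], [20, -1, -3, -3, 0, 0, 0]]}}

```text
time_s: 13.1
tcp_pos: [0.4013, 0.0568, 0.0847]
ee_rot: [[0.994, 0.108, -0.002], [0.108, -0.994, -0.001], [-0.002, 0.001, -1.0]]
wrist_force: [0.0, -0.5, -1.7]
gripper_width: 0.41
gripper_force: 30.0
```

>>> {"method": "drive_tool", "body": {"rows": [[20, 0, 0, 0, 0, 0, 0], [20, 0, 0, 0, 0, 0, 0], [20, 0, 0, 0, 0, 0, 0]]}}

```text
time_s: 13.35
tcp_pos: [0.403, 0.0588, 0.0861]
ee_rot: [[0.994, 0.11, 0.002], [0.11, -0.994, 0.001], [0.002, -0.001, -1.0]]
wrist_force: [-0.2, 1.2, -1.4]
gripper_width: 0.413
gripper_force: 30.0
```

```bash
python3 - <<'E'
from h import *
p,w,u,v=wristcloud(); s=sense(); print(s["tcp_pos"],np.array(s["ee_rot"]).round(3).tolist())
cv2.imwrite("pics/w8.png",p["frame"][:,:,::-1])
x,y,z=w.T; R=np.array(s["ee_rot"]); win=s["tcp_pos"]+R@[.0745,-.0013,-.0235]; print("win",win)
k=(z>.112)&(z<.128)&(x>.5)&(x<.7)&(y>.0)&(y<.16)
hsv=cv2.cvtColor(p["frame"],cv2.COLOR_RGB2HSV)[v,u].astype(int)
print(k.sum()); 
f=R[:,0]; l=np.array([-f[1],f[0],0]); d=w-win; A=d@f; L=d@l
k=(z>.112)&(z<.126)&(A>.03)&(A<.25)&(abs(L)<.07)
if k.sum(): print("plate top ahead",k.sum(),np.percentile(A[k],[1,99]),np.percentile(L[k],[1,50,99]))
for lab in ("pink_plate_label","pink_plate","green_plate_label"):
    for r in masks_of(lab,p)[:2]:
        ww,_,_=world(p,mask=r["region"]); ww=ww[(ww[:,2]>.095)&(ww[:,2]<.13)]
        if len(ww): 
            d=ww-win; print(lab,r["p"],np.round(r["xy"]),len(ww),"A",np.percentile(d@f,[1,50,99]).round(3),"L",np.percentile(d@l,[1,50,99]).round(3),np.percentile(ww[:,2],[5,50,95]).round(3))
E
```

```text
[0.40282075 0.05871798 0.08608772] [[0.994, 0.11, 0.001], [0.11, -0.994, 0.001], [0.002, -0.001, -1.0]]
win [0.47669253 0.06817878 0.10970217]
0
```

Aiming line: the window is at (0.477, 0.068, 0.110). The line passes within about 2 mm of the pink label centre at (0.556, 0.075, 0.1095), 80 mm away. Now I hold still.

>>> {"method": "drive_tool", "body": {"rows": [[20, 0, -1, 0, 0, 0, 0], [20, 0, 0, 0, 0, 0, 0], [20, 0, 0, 0, 0, 0, 0], [20, 0, 0, 0, 0, 0, 0], [20, 0, 0, 0, 0, 0, 0]]}}

```text
time_s: 13.97
tcp_pos: [0.402, 0.0566, 0.0856]
ee_rot: [[0.994, 0.109, 0.0], [0.109, -0.994, 0.0], [0.0, -0.0, -1.0]]
wrist_force: [0.2, 0.6, -0.3]
gripper_width: 0.411
gripper_force: 30.0
```

>>> {"method": "drive_tool", "body": {"rows": [[20, 0, 0, 0, 0, 0, 0], [20, 0, 0, 0, 0, 0, 0], [20, 0, 0, 0, 0, 0, 0], [20, 0, 0, 0, 0, 0, 0], [20, 0, 0, 0, 0, 0, 0]]}}

```text
time_s: 14.38
tcp_pos: [0.402, 0.0566, 0.0855]
ee_rot: [[0.994, 0.109, -0.0], [0.109, -0.994, -0.0], [-0.0, 0.0, -1.0]]
wrist_force: [0.5, 0.1, -1.0]
gripper_width: 0.411
gripper_force: 30.0
```

>>> {"method": "drive_tool", "body": {"rows": [[20, 0, 0, 0, 0, 0, 0], [20, 0, 0, 0, 0, 0, 0], [20, 0, 0, 0, 0, 0, 0], [20, 0, 0, 0, 0, 0, 0], [20, 0, 0, 0, 0, 0, 0]]}}

```text
time_s: 14.8
tcp_pos: [0.402, 0.0566, 0.0855]
ee_rot: [[0.994, 0.109, -0.0], [0.109, -0.994, -0.0], [-0.0, 0.0, -1.0]]
wrist_force: [-0.4, 0.4, -0.9]
gripper_width: 0.417
gripper_force: 30.0
```

>>> {"method": "drive_tool", "body": {"rows": [[20, 0, 0, 0, 0, 0, 0], [20, 0, 0, 0, 0, 0, 0], [20, 0, 0, 0, 0, 0, 0], [20, 0, 0, 0, 0, 0, 0], [20, 0, 0, 0, 0, 0, 0]]}}

```text
time_s: 15.22
tcp_pos: [0.402, 0.0566, 0.0855]
ee_rot: [[0.994, 0.109, -0.0], [0.109, -0.994, -0.0], [-0.0, 0.0, -1.0]]
wrist_force: [1.1, -0.2, -1.8]
gripper_width: 0.414
gripper_force: 30.0
```

>>> {"method": "drive_tool", "body": {"rows": [[20, 0, 0, 0, 0, 0, 0], [20, 0, 0, 0, 0, 0, 0], [20, 0, 0, 0, 0, 0, 0], [20, 0, 0, 0, 0, 0, 0], [20, 0, 0, 0, 0, 0, 0]]}}

```text
time_s: 15.63
tcp_pos: [0.402, 0.0566, 0.0855]
ee_rot: [[0.994, 0.109, -0.0], [0.109, -0.994, -0.0], [-0.0, 0.0, -1.0]]
wrist_force: [0.3, -0.4, -1.9]
gripper_width: 0.412
gripper_force: 30.0
```

>>> {"method": "drive_tool", "body": {"rows": [[20, 0, 0, 0, 0, 0, 0], [20, 0, 0, 0, 0, 0, 0], [20, 0, 0, 0, 0, 0, 0], [20, 0, 0, 0, 0, 0, 0], [20, 0, 0, 0, 0, 0, 0]]}}

```text
time_s: 16.05
tcp_pos: [0.402, 0.0566, 0.0856]
ee_rot: [[0.994, 0.109, 0.0], [0.109, -0.994, 0.0], [0.0, -0.0, -1.0]]
wrist_force: [0.1, -0.5, -1.0]
gripper_width: 0.415
gripper_force: 30.0
```

>>> {"method": "drive_tool", "body": {"rows": [[20, 0, 0, 0, 0, 0, 0], [20, 0, 0, 0, 0, 0, 0], [20, 0, 0, 0, 0, 0, 0], [20, 0, 0, 0, 0, 0, 0], [20, 0, 0, 0, 0, 0, 0]]}}

```text
time_s: 16.47
tcp_pos: [0.402, 0.0566, 0.0856]
ee_rot: [[0.994, 0.109, -0.0], [0.109, -0.994, -0.0], [-0.0, 0.0, -1.0]]
wrist_force: [0.2, -0.5, -1.0]
gripper_width: 0.409
gripper_force: 30.0
```

```bash
python3 - <<'E'
from h import *
s=sense(); q=capture("side"); t=capture("top")
cv2.imwrite("pics/s9.png",np.hstack([cv2.resize(t["frame"][100:280,200:380],(400,400)),cv2.resize(q["frame"][130:250,190:310],(400,400))])[:,:,::-1])
for n,P in (("side",q),("top",t)):
  w,u,v=world(P); hsv=cv2.cvtColor(P["frame"],cv2.COLOR_RGB2HSV)[v,u].astype(int); x,y,z=w.T
  b=(abs(x-.62)<.1)&(abs(y-.04)<.14)&(z>.105)&(z<.13)
  for c,h in (("pink",(hsv[:,0]>150)),("green",(hsv[:,0]>50)&(hsv[:,0]<85))):
    k=b&h&(hsv[:,1]>90)
    if k.sum()>30: print(n,c,k.sum(),cv2.minAreaRect((w[k][:,:2]*1000).astype(np.float32)))
E
```

```text
side pink 193 ((620.5079345703125, 80.55055236816406), (103.16632843017578, 69.60126495361328), 6.212303161621094)
top pink 508 ((617.6298217773438, 78.78713989257812), (119.08935546875, 68.56171417236328), 6.790667533874512)
top green 341 ((633.2612915039062, -19.402042388916016), (106.50727844238281, 68.5146484375), 6.7421369552612305)
```

View pics/s9.png

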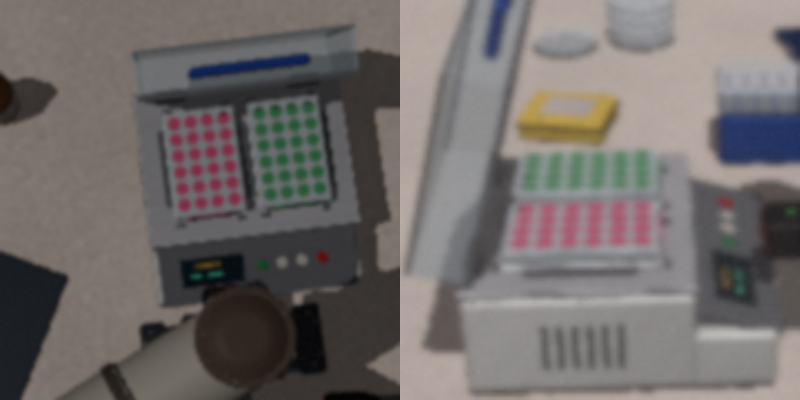

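The picture shows the hood open and both plates in place, pink on the left at crop (203,160). The scanner's line at the label is at y ≈ 0.0746, against a label centre of ≈ 0.073–0.075. I held it for 3 s. Now I return it to the mat centre.

>>> {"method": "drive_tool", "body": {"rows": [[20, 0, 10, 10, 0, 0, 0], [20, 0, 20, 15, 0, 0, 0], [20, 0, 25, 10, 0, 0, 0], [20, 3, 28.5, 0, 0, 0, -0.06], [20, 3, 28.5, 0, 0, 0, -0.06]]}}

```text
time_s: 16.98
tcp_pos: [0.4083, 0.1699, 0.1215]
ee_rot: [[1.0, -0.014, 0.002], [-0.014, -1.0, 0.001], [0.002, -0.001, -1.0]]
wrist_force: [0.7, -0.1, -1.3]
gripper_width: 0.41
gripper_force: 30.0
```

>>> {"method": "drive_tool", "body": {"rows": [[20, 3, 28.5, 0, 0, 0, -0.06], [20, 3, 28.5, 0, 0, 0, -0.06], [20, 3, 28.5, 0, 0, 0, -0.06], [20, 3, 28.5, 0, 0, 0, -0.06], [20, 3, 28.5, 0, 0, 0, -0.06]]}}

```text
time_s: 17.4
tcp_pos: [0.4229, 0.3124, 0.1204]
ee_rot: [[0.951, -0.309, -0.0], [-0.309, -0.951, -0.0], [-0.0, 0.0, -1.0]]
wrist_force: [-0.1, -0.4, -1.7]
gripper_width: 0.412
gripper_force: 30.0
```

>>> {"method": "drive_tool", "body": {"rows": [[20, 3, 28.5, 0, 0, 0, -0.06], [20, 0, 0, -15, 0, 0, 0], [20, 0, 0, -25, 0, 0, 0], [20, 0, 0, -25, 0, 0, 0], [20, 0, 0, -15, 0, 0, 0]]}}

```text
time_s: 17.82
tcp_pos: [0.4248, 0.3386, 0.0379]
ee_rot: [[0.932, -0.363, -0.003], [-0.363, -0.932, -0.003], [-0.002, 0.004, -1.0]]
wrist_force: [0.1, -0.6, -1.0]
gripper_width: 0.407
gripper_force: 30.0
```

>>> {"method": "drive_tool", "body": {"rows": [[20, 0, 0, 0, 0, 0, 0], [20, 0, 0, 0, 0, 0, 0], [20, 0, 0, 0, 0, 0, 0]]}}

```text
time_s: 18.07
tcp_pos: [0.4268, 0.3404, 0.0416]
ee_rot: [[0.932, -0.362, 0.002], [-0.362, -0.932, 0.001], [0.001, -0.002, -1.0]]
wrist_force: [-0.1, -0.2, -0.6]
gripper_width: 0.411
gripper_force: 30.0
```

```bash
python3 - <<'E'
from h import *
a=np.radians(-21.5); f=np.array([np.cos(a),np.sin(a)]); l=np.array([-f[1],f[0]])
s=sense(); print(s["tcp_pos"],np.degrees(np.arctan2(s["ee_rot"][1][0],s["ee_rot"][0][0]))); o=np.array(s["tcp_pos"])[:2]
T=dict(np.load("top.npz")); S=dict(np.load("side.npz")); p,w,u,v=wristcloud()
for n,P in (("top0",T),("side0",S),("side",capture("side")),("wrist",p)):
    w,u,v=world(P); x,y,z=w.T; m=(x>.3)&(x<.55)&(y>.21)&(y<.47)&(z<.009)&(z>.0015)&(P["frame"][v,u].max(1)<85)
    A=(w[m][:,:2]-o)@f; L=(w[m][:,:2]-o)@l; a1=np.percentile(A,[1,99])*1e3; l1=np.percentile(L,[1,99])*1e3
    print(n,m.sum(),"along",a1.round(),a1.mean().round(1),"lat",l1.round(),l1.mean().round(1))
E
```

```text
[0.4267684  0.34039923 0.04158544] -21.23774217203781
top0 1808 along [-104.  103.] -0.5 lat [-56.  53.] -1.7
side0 2064 along [-106.   96.] -4.7 lat [-47.  54.] 3.5
side 2701 along [-105.   95.] -4.9 lat [-46.  53.] 3.6
wrist 13880 along [-93. 101.] 4.0 lat [-52.  55.] 1.7
```

>>> {"method": "drive_tool", "body": {"rows": [[20, 0, 0, -15, 0, 0, 0], [20, 0, 0, -12, 0, 0, 0], [20, 0, 0, -6, 0, 0, 0], [20, 0, 0, -4, 0, 0, 0], [20, 0, 0, -3, 0, 0, 0]]}}

```text
time_s: 18.58
tcp_pos: [0.4264, 0.34, 0.0009]
ee_rot: [[0.932, -0.363, 0.001], [-0.363, -0.932, 0.001], [0.0, -0.001, -1.0]]
wrist_force: [-0.4, 0.2, -0.8]
gripper_width: 0.412
gripper_force: 30.0
```

>>> {"method": "drive_tool", "body": {"rows": [[20, 0, 0, -1, 0, 0, 0], [20, 0, 0, -1, 0, 0, 0], [20, 0, 0, 0, 0, 0, 0], [20, 0, 0, 0, 0, 0, 0]]}}

```text
time_s: 18.92
tcp_pos: [0.4262, 0.3399, -0.0011]
ee_rot: [[0.932, -0.363, 0.001], [-0.363, -0.932, 0.001], [0.0, -0.001, -1.0]]
wrist_force: [0.3, -0.0, -1.7]
gripper_width: 0.415
gripper_force: 30.0
```

>>> {"method": "drive_tool", "body": {"rows": [[20, 0, 0, -0.6, 0, 0, 0], [20, 0, 0, -0.6, 0, 0, 0], [20, 0, 0, 0, 0, 0, 0], [20, 0, 0, 0, 0, 0, 0]]}}

```text
time_s: 19.25
tcp_pos: [0.4262, 0.3398, -0.0023]
ee_rot: [[0.932, -0.363, 0.0], [-0.363, -0.932, 0.0], [0.0, -0.0, -1.0]]
wrist_force: [-0.7, 0.2, 2.8]
gripper_width: 0.409
gripper_force: 30.0
```

>>> {"method": "drive_tool", "body": {"rows": [[60, 0, 0, 0, 0, 0, 0], [75, 0, 0, 0, 0, 0, 0], [75, 0, 0, 0, 0, 0, 0], [75, 0, 0, 0, 0, 0, 0], [75, 0, 0, 0, 0, 0, 0]]}}

```text
time_s: 19.67
tcp_pos: [0.426, 0.3396, -0.0027]
ee_rot: [[0.932, -0.363, -0.0], [-0.363, -0.932, -0.0], [-0.0, 0.0, -1.0]]
wrist_force: [-0.2, 0.3, 0.4]
gripper_width: 0.697
gripper_force: 0.0
```

>>> {"method": "drive_tool", "body": {"rows": [[75, 0, 0, 10, 0, 0, 0], [75, 0, 0, 25, 0, 0, 0], [75, 0, 0, 40, 0, 0, 0], [75, 0, 0, 40, 0, 0, 0], [75, 0, 0, 40, 0, 0, 0]]}}

```text
time_s: 20.08
tcp_pos: [0.4258, 0.3392, 0.1548]
ee_rot: [[0.932, -0.363, 0.0], [-0.363, -0.932, -0.0], [0.0, 0.0, -1.0]]
wrist_force: [1.1, 1.2, -1.1]
gripper_width: 0.751
gripper_force: 0.0
```

>>> {"method": "drive_tool", "body": {"rows": [[75, -15, 0, 40, 0, 0, 0], [75, 0, 0, 10, 0, 0, 0], [75, 0, 0, 0, 0, 0, 0], [75, 0, 0, 0, 0, 0, 0]]}}

```text
time_s: 20.42
tcp_pos: [0.4111, 0.3397, 0.2024]
ee_rot: [[0.932, -0.363, 0.001], [-0.363, -0.932, 0.002], [-0.0, -0.002, -1.0]]
wrist_force: [-0.1, -0.6, -1.0]
gripper_width: 0.748
gripper_force: 0.0
```

```bash
python3 - <<'E'
from h import *
p,w,u,v=wristcloud(); a=np.radians(-21.5); f=np.array([np.cos(a),np.sin(a)]); l=np.array([-f[1],f[0]]); o=np.array([.426,.341])
for n,P in (("wrist",p),("top",capture("top")),("side",capture("side"))):
    w,u,v=world(P); x,y,z=w.T; b=(x>.3)&(x<.55)&(y>.21)&(y<.47); A=(w[:,:2]-o)@f; L=(w[:,:2]-o)@l
    k=b&(z>.026)&(z<.05); hsv=cv2.cvtColor(P["frame"],cv2.COLOR_RGB2HSV)[v,u].astype(int)
    m=b&(z<.009)&(z>.0015)&(P["frame"][v,u].max(1)<85); og=k&(hsv[:,0]<18)&(hsv[:,1]>150)&(abs(L)<.03)
    for nm,q in (("scan",k),("mat",m),("orange",og)):
        if q.sum()>5: print(n,nm,q.sum(),(np.percentile(A[q],[1,99])*1e3).round(),(np.percentile(L[q],[1,99])*1e3).round(),np.percentile(z[q],[50,95]).round(3))
    bl=(hsv[:,0]>105)&(hsv[:,0]<128)&(hsv[:,1]>110)&(x>.5)&(x<.8)&(abs(y)<.15)&(z>.2)&(z<.4)
    if bl.sum()>5: print("handle",np.median(w[bl],0).round(3))
    for lab in ("tip_box","bottle","slide_box"):
        if n!="wrist":
            for r in masks_of(lab,P)[:1]: ww,_,_=world(P,mask=r["region"]); print(lab,round(r["p"],2),np.median(ww,0).round(3))
E
```

```text
wrist scan 3749 [-71.  72.] [-20.  22.] [0.034 0.038]
wrist mat 8939 [-104.  100.] [-52.  54.] [0.003 0.005]
wrist orange 357 [-3. 74.] [-9.  9.] [0.035 0.037]
top scan 342 [-72.  76.] [-25.  19.] [0.037 0.042]
top mat 1353 [-103.  126.] [-102.   52.] [0.005 0.008]
top orange 14 [24. 77.] [-10.   3.] [0.036 0.038]
handle [0.676 0.036 0.311]
tip_box 0.67 [ 0.471 -0.311  0.09 ]
bottle 0.63 [0.715 0.333 0.077]
slide_box 0.92 [ 0.708 -0.365  0.029]
side scan 952 [-74.  71.] [-18.  22.] [0.034 0.039]
side mat 1779 [-104.   97.] [-50.  53.] [0.004 0.006]
side orange 52 [-3. 23.] [-8.  7.] [0.037 0.038]
handle [0.671 0.088 0.309]
tip_box 0.9 [ 0.49  -0.28   0.067]
bottle 0.64 [0.718 0.36  0.06 ]
slide_box 0.87 [ 0.708 -0.339  0.026]
```

The scanner lies centred on the mat with its button up. The hood is still open, and the other objects are where they were. I hand in the job.

```bash
python3 -c "
from station import *
print(finish_job())"
```

```text
the job is handed in; nothing more can be done
None
```

I opened the hood to about 73° and it stayed up, held the scanner on the pink label for about 3 s at 80 mm, then laid it back on the middle of its mat, button up, and handed in at about 20 s. No signal confirmed the read itself, only the measured aim (within about 2 mm).

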